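Unplug the proofing press and set the gap gauge

TASK

Make the blue proofing press safe and ready for setting its roller: first pull the black power pack with the orange lug straight back out of its sprung socket until its grey nose is completely clear, and leave it lying in its channel. Then slide the aluminium gauge with the green handle straight under the middle of the yellow guard bar, flat on the steel bed, until the front edge of the bar is over the red band, and let go of it. Leave the ink roller, the lino block and the drink can where they are.

Things in the scene. Friction and masses are not known exactly. Their poses are not given: they have to be found in the camera images.
- press: blue table-top proofing press, fixed, 270 (x) x 320 (y) mm; origin on the table under its deck's centre; x points from its open front to its rear, y left, z up. Deck top 30 mm above the table. Right part (y -135 to 15): steel bed, guard bar, roller. Left part (centre y = 112): dock channel and socket. Blue cheeks beside the roller (x 20 to 120; left one y 15 to 65) rise to 133 mm with knobs
- socket_mouth (a point): bottom middle of the socket's opening (40 wide, 30 high), on the deck at press x 50, y 112, z 30 mm; axes as press. The socket is a black block 65 long, 68 wide, rising 50 mm above the deck. Two sprung rollers inside hold the pack's nose: pulling toward press -x takes about 10 to 20 N for the first 10 mm, then only sliding friction
- channel_stop (a point): inner face of the low front stop (12 mm high) of the dock channel, on the deck at press x -128, y 112, z 30 mm. The straight channel runs along press x from here to the socket, 52 mm wide inside, its walls 20 mm high above the deck
- pack: plug-in power pack, loose, 0.3 to 0.54 kg: black body 100 (x) x 48 (y) x 30 mm with a grey nose 48 long, 36 wide over its brass ribs, on its +x end, fully in the socket at the start; origin under the centre of the black body, x toward the nose. Origin is 51 mm before (-x of) socket_mouth when in; nose clear beyond 98 mm; front stop met at 128 mm
- pack_lug (a point): centre of the socket-side face of the orange pull lug, at pack x -38, y 0, z 46 mm: an upright plate 10 thick (x), 40 wide (y), standing 32 mm above the black body's rear end (z 30 to 62). When the pack is in, 89 mm of free space lies between this face and the socket: shut fingers fit down behind the lug to drag it
- gauge: loose gap gauge, 0.16 kg: flat aluminium blade 150 (x) x 30 (y) x 6 mm with a green handle block 60 (x) x 18 (y) mm on its rear (x -65 to -5, up to z = 48); origin under the blade's centre, x toward the free blade end at x = 75 mm. Starts flat on the table left or right of the press, at one of three places
- gauge_band (a point): middle of the red band across the blade, on the underside, at gauge x = 30 mm; the band is 14 mm long (x 23 to 37 mm)
- gauge_grip (a point): a good grasp point in the green handle, at gauge x = -35, y = 0, z = 30 mm: the handle is 18 mm wide across the gauge's y
- gap_mouth (a point): middle of the gap's front opening: on the bed right below the guard bar's front edge, at press x 20, y -60, z 30 mm; axes as press. The gap is 10 mm high, 150 mm wide (y). The yellow bar is 12 mm thick (x), its top 35 mm above the bed; behind it a black roller, 56 mm in diameter, axis at press x 68, also 10 mm above the bed
- brayer: ink roller with a blue handle, 175 x 110 x 40 mm, to be left alone; origin on the table below its middle
- lino_block: carved grey lino on a wooden block, 130 x 90 x 22 mm, to be left alone; origin under its centre
- drink_can: blue can, 66 mm in diameter, 115 mm high, to be left alone; origin under its centre

How it is judged:
On the way, in this order (a step that is already met when the one before it is completed fails the run):
1. the power pack's nose is clear of the socket, the pack lying in its channel (x of pack in the frame of socket_mouth between -0.14 and -0.099 m and y of pack in the frame of socket_mouth between -0.008 and 0.008 m), for 0.2 s.
2. the gauge is under the guard bar to its red band (x of gauge_band in the frame of gap_mouth between -0.008 and 0.008 m and z of gauge_band in the frame of gap_mouth between -0.006 and 0.006 m and y of gauge_band in the frame of gap_mouth between -0.03 and 0.03 m), for 0.2 s.
At the end, for the whole second after the job is handed in: Pack upright in its channel, centred, nose clear of the socket (origin 99 to 140 mm before socket_mouth). Gauge flat on the bed, inserted from the front, bar's front edge within 8 mm of the band's middle, within 30 mm of the bar's middle and 0.2 rad of straight. Both released, at rest (all of step 1 and z of pack in the frame of socket_mouth below 0.006 m and angle between pack's own z axis and vertical below 0.1 rad and x of gauge_band in the frame of gap_mouth between -0.008 and 0.008 m and y of gauge_band in the frame of gap_mouth between -0.03 and 0.03 m and z of gauge_band in the frame of gap_mouth between -0.004 and 0.004 m and angle between the x axis of gauge and the x axis of press, either way round below 0.2 rad and x of gauge in the frame of gap_mouth below 0 m and angle between gauge's own z axis and vertical below 0.06 rad and linear speed of each of pack, gauge below 0.02 m/s); the robot touches nothing.
It fails at once if the ink roller, the lino block or the can was moved more than 40 mm, or the can knocked over (distance of any of brayer, lino_block, drink_can from where it was at the start of the episode above 0.04 m or angle between drink_can's own z axis and vertical above 0.5 rad).
It also fails if it takes over 54 s, if anything falls off the work surface, if the arm or the gripper's body presses on something with over 40 N, if the wrist force passes 120 N, or if a joint passes its speed limit or range.

ROBOT

A 6-joint arm with a two-finger parallel gripper is mounted at the origin on the work surface. World frame = base frame: x ahead of the robot, y to its left, z up, the work surface at z = 0. Lengths are in m, angles in rad, forces in N, time in s.
With the tool pointing down it reaches from about 0.25 to 0.775 m from the base axis. Payload 4 kg.
Tool frame: the origin (TCP) lies at the very end of the fingers, on their centre line; the grasp point (between the pads) lies 19 mm behind it; z points along the fingers, y is the line along which they close (so a half turn about z gives the same grasp; the last joint's range is limited). The gripper opens to 94 mm and grips with 3 to 60 N. Pads are 16 mm wide; open, the fingers measure 119 mm over their backs; the gripper's body (75 mm by 177 mm) begins 78 mm behind the grasp point.
Start: joints at [-1.286, 0.087, 1.371, -0, 1.684, -0.103], TCP at [0.208, -0.509, 0.206] pointing down, gripper open.
Joint ranges: [-3.1, 3.1], [-0.76, 2.03], [0.27, 2.55], [-1.08, 4.22], [0.17, 2.65], [-2.57, 2.57]. Speed limits (rad/s): [2.79, 2.79, 3.14, 3.14, 3.14, 3.14].

INTERFACE

Orientations are given as [roll, pitch, yaw] about the fixed x, y, z axes, in that order (R = Rz(yaw) Ry(pitch) Rx(roll)).
In Python, from bench import robot gives the robot as it stands. The module is installed in compiled form; this text tells all that it offers.
- The arm moves only by the tool move_arm, never from a script. Its argument "deltas" is one flat list of numbers, 7 for each row, row after row: the turn, a rotation vector about the tool's x, y, z in rad, then the shift along the tool's x, y, z in cm, then the closure, from -1 (fully open) to 1 (shut). A call has 1 to 8 rows; each row is the pose to reach, as a shift and turn from the pose commanded when the call began, along the tool's axes at that moment; what a row does not reach only later rows make up. A row lasts 1/10 s, in which the tool goes at most 50 mm and 8.59 degrees, less where a joint would pass 70% of its speed; a pose out of reach is approached as far as the arm can. A call with a gripper value outside its range is refused whole. The fingers move at their own pace and stop on an object; the grip force is fixed at half the most. Time passes only in rows, so rows that repeat a pose let the fingers close. It gives the time, the measured TCP pose, the force, the opening and the grip force at its end, in the units of the state.
- robot.get_obs(): the state, without advancing time (a new reading comes with each control period).
- robot.snapshot(name): name is "scene" or "top" or "wrist"; returns a dict with "image" (384x512x3 uint8, red, green, blue), "depth" (384x512 float32, m along the optical axis (not along the pixel's ray), 0 where there is no reading), "fov_y" (degrees; the focal length in pixels is half the picture's height over the tangent of half this angle, whatever the lens; pixels are square), "cx", "cy" (the principal point, pixels), "origin" and "orientation" of the camera in the world; the wrist camera has in their place "T_tool_cam" (4x4, takes a point from camera to tool coordinates, whose origin is the TCP and whose axes are the flange's). Camera axes: x right, y up, looking along -z (the intrinsics and any distortion apply to the point x, -y, -z); pixel columns grow to the right and rows downward; lengths in m; the calibration is good to about 2 mm. The wrist camera is an equidistant fisheye: a pixel r from the principal point sees the ray r / f radians off the axis. A picture is of the moment at which its call begins: read the wrist's pose just before it.
- robot.close_job(): hands the job in; it is judged then, once.
The state is a dict: "time": time; "joint_positions": joint angles; "qvel": joint speeds; "joint_torque": joint torques, N m; "tool_pos": TCP position; "ee_rot": TCP orientation; "wrist_force": force on the tool from outside, world axes, zero at the start; "wrist_torque": the same for the moment, N m; "width": finger opening in m; "finger_force": force on a finger pad.
Only numpy, scipy, OpenCV 4.12 (cv2) and the standard library are available. Lean on these libraries where they do the work, as an engineer would, in place of code of your own. Each camera call takes 0.05 s, during which the arm holds its last target. There are 200 camera calls.

## Working session

There is one attempt and no reset: what is moved stays moved. The work goes in short steps, Python scripts to look and compute and a tool call to move; the robot and the scene stay as the last step left them, time stands still between calls to the robot, and variables do not carry over. Pictures are saved under pics/ and viewed, at most 10 in all, crops included, and the job is handed in when it is done.

Besides the shell and the picture viewer there is one more tool, called as a command line: name --argument value ..., lists and objects as JSON in quotes. move_arm: Moves the arm, as the interface text tells. Its arguments: {"type":"object","properties":{"deltas":{"type":"array","items":{"type":"number"}}},"required":["deltas"]}

```bash
mkdir -p pics
cat > h.py <<'E'
import numpy as np, cv2
from scipy.spatial.transform import Rotation as R
from bench import robot
def snap(n,name):
    s=robot.snapshot(n); cv2.imwrite(f'pics/{name}.png',s['image'][:,:,::-1]); np.savez(f'{name}.npz',**{k:v for k,v in s.items()}); return s
def Rm(o):
    o=np.array(o); return o if o.shape==(3,3) else R.from_euler('xyz',o).as_matrix() if o.size==3 else R.from_quat(o).as_matrix()
def cloud(s):
    d=s['depth'].astype(float); f=192/np.tan(np.radians(float(s['fov_y'])/2))
    v,u=np.mgrid[:384,:512]; x=(u-s['cx'])/f; y=(v-s['cy'])/f
    P=np.stack([x*d,-y*d,-d],-1)
    W=P@Rm(s['orientation']).T+s['origin']; W[d==0]=np.nan; return W
E
python3 - <<'E'
from h import *
for n in ('scene','top'):
    s=snap(n,n); print(n,s['fov_y'],s['cx'],s['cy'],s['origin'],s['orientation'],[k for k in s])
a=cv2.imread('pics/top.png'); cv2.imwrite('pics/top2.png',cv2.resize(a,(800,600),interpolation=cv2.INTER_CUBIC))
o=robot.get_obs(); print(o)
E
```

```text
scene 53.461238212211754 257.8193471619241 187.61335653147512 [1.1469051  0.43030738 0.86597654] [0.77669673 0.01832948 2.11508631] ['image', 'depth', 'fov_y', 'cx', 'cy', 'origin', 'orientation']
top 52.32052494194701 249.8081815080725 191.606403205184 [0.40022917 0.02767212 1.12249615] [ 0.1004076   0.01178964 -1.54672453] ['image', 'depth', 'fov_y', 'cx', 'cy', 'origin', 'orientation']
{'time': 0.1, 'joint_positions': array([-1.28607618e+00,  8.79384370e-02,  1.37207571e+00, -7.75198551e-06,
        1.68361314e+00, -1.03066075e-01]), 'qvel': array([ 2.38424937e-05, -1.18157251e-03, -3.98277224e-03,  7.86103045e-04,
       -5.24038671e-04, -3.06993028e-03]), 'joint_torque': array([ 2.24726224e-03, -3.41254628e+01, -3.03300047e+01,  7.21234689e-02,
        3.04256938e-02, -1.05441648e-04]), 'tool_pos': array([ 0.20784954, -0.50868615,  0.2044038 ]), 'ee_rot': array([-3.13956802e+00, -2.01667162e-04,  3.87785151e-01]), 'wrist_force': array([ 0.40874255, -0.68284903, -0.16920999]), 'wrist_torque': array([-0.02761615, -0.03045426,  0.03053327]), 'finger_force': 0.0, 'width': 0.09403432778315475}
```

View pics/top2.png

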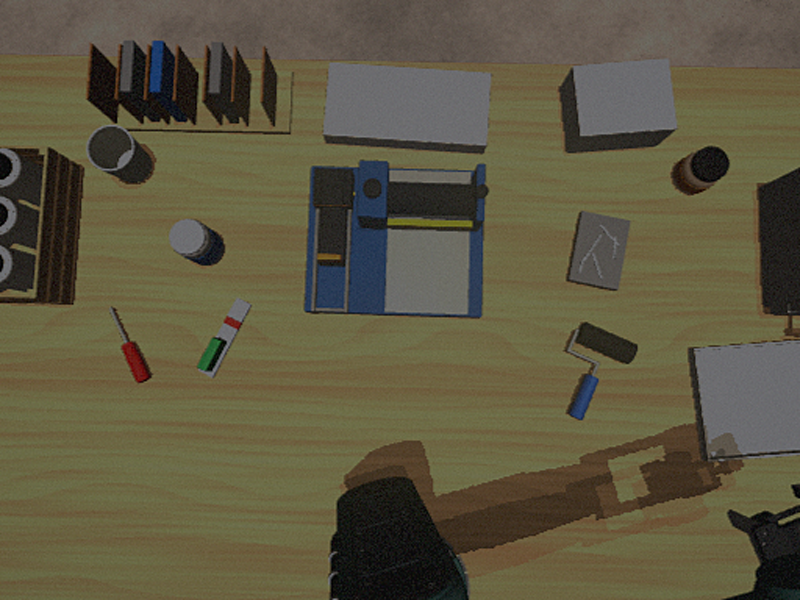

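View pics/scene.png

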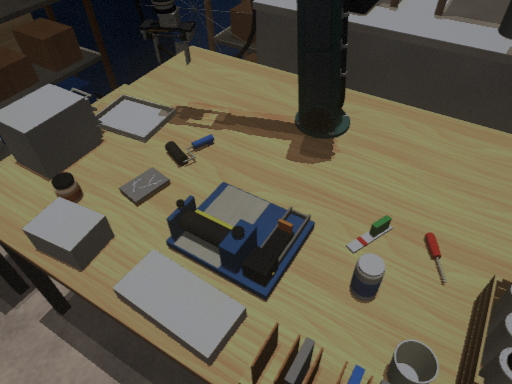

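The top view shows the press at about (395,240), with the orange lug at (330,258) and the yellow bar at (430,224). The gauge is left of the press at (225,337), with its blade tip up-right and its green handle at (211,355). The can at (195,240) stands near the gauge's tip.

Run:
```python
from h import *
s=dict(np.load('top.npz')); W=cloud(s); im=s['image']; hsv=cv2.cvtColor(im,cv2.COLOR_RGB2HSV)
H,S,V=[hsv[...,i].astype(int) for i in range(3)]
v,u=np.mgrid[:384,:512]
def reg(n,m,box):
    x0,x1,y0,y1=[int(k*.64) for k in box]; m=m&(u>=x0)&(u<=x1)&(v>=y0)&(v<=y1)&~np.isnan(W[...,0])
    P=W[m]; print(n,m.sum(),'med',np.median(P,0).round(4),'lo',np.percentile(P,3,axis=0).round(3),'hi',np.percentile(P,97,axis=0).round(3))
    q=P[:,:2]; c=cv2.minAreaRect((q*1000).astype(np.float32)); print('   ',c)
    return m
reg('green',(H>40)&(H<85)&(S>100),(190,230,330,380))
reg('red',((H<8)|(H>172))&(S>110),(215,250,305,335))
reg('lug',(H>5)&(H<25)&(S>150),(315,345,245,270))
reg('yellow',(H>22)&(H<35)&(S>150),(380,480,210,235))
reg('deckblue',(H>100)&(H<125)&(S>90)&(abs(W[...,2]-.03)<.008),(300,490,155,325))
reg('bed',(S<60)&(V>80)&(abs(W[...,2]-.03)<.008),(380,475,225,318))
reg('blade',(S<70)&(V>90)&(W[...,2]<.02),(195,255,295,380))
reg('can',W[...,2]>.1,(165,225,215,270))
# deck front edge: per column lowest blue pixel & right/left
m=(abs(W[...,2]-.03)<.006)&(u>195)&(u<310)&(v>100)&(v<205)
P=W[m][:,:2]*1000; print(cv2.minAreaRect(P.astype(np.float32)))
a=im[90:250,90:320,::-1]; cv2.imwrite('pics/c1.png',cv2.convertScaleAbs(cv2.resize(a,None,fx=3.4,fy=3.4,interpolation=cv2.INTER_CUBIC),alpha=1.5))
```

```text
green 185 med [0.4034 0.359  0.048 ] lo [0.38  0.342 0.015] hi [0.431 0.374 0.052]
    ((405.5653076171875, 360.465576171875), (17.636865615844727, 58.7710075378418), 64.53032684326172)
red 51 med [0.4639 0.3319 0.0078] lo [0.454 0.32  0.004] hi [0.473 0.346 0.011]
    ((463.5455322265625, 333.03131103515625), (29.136980056762695, 13.11897087097168), 66.44341278076172)
lug 58 med [0.5752 0.1533 0.0921] lo [0.57  0.132 0.06 ] hi [0.58  0.169 0.096]
    ((574.97607421875, 150.55886840820312), (11.916790962219238, 37.91513442993164), 0.2949620485305786)
yellow 216 med [ 0.644  -0.0234  0.0656] lo [ 0.639 -0.092  0.062] hi [0.65  0.048 0.07 ]
    ((643.7825927734375, -22.604820251464844), (20.04079246520996, 147.10250854492188), 3.564235210418701)
deckblue 2631 med [0.5561 0.0949 0.0307] lo [ 0.487 -0.116  0.027] hi [0.739 0.194 0.035]
    ((618.4090576171875, 37.94865417480469), (317.0423889160156, 268.91162109375), 89.60105895996094)
bed 2827 med [ 0.5626 -0.0216  0.031 ] lo [ 0.492 -0.092  0.027] hi [0.634 0.049 0.035]
    ((563.364501953125, -21.523971557617188), (150.31748962402344, 151.6795654296875), 89.35266876220703)
blade 305 med [0.4555 0.3356 0.0069] lo [0.369 0.31  0.003] hi [0.505 0.375 0.011]
    ((437.46539306640625, 347.21905517578125), (31.5396785736084, 150.90089416503906), 65.03384399414062)
can 491 med [0.5997 0.3844 0.1158] lo [0.572 0.358 0.102] hi [0.627 0.414 0.119]
    ((599.8748168945312, 386.2004699707031), (62.480125427246094, 62.10484313964844), 3.20558500289917)
((618.9403686523438, 39.08711242675781), (320.1790466308594, 270.4495544433594), 89.72730255126953)
```

View pics/c1.png

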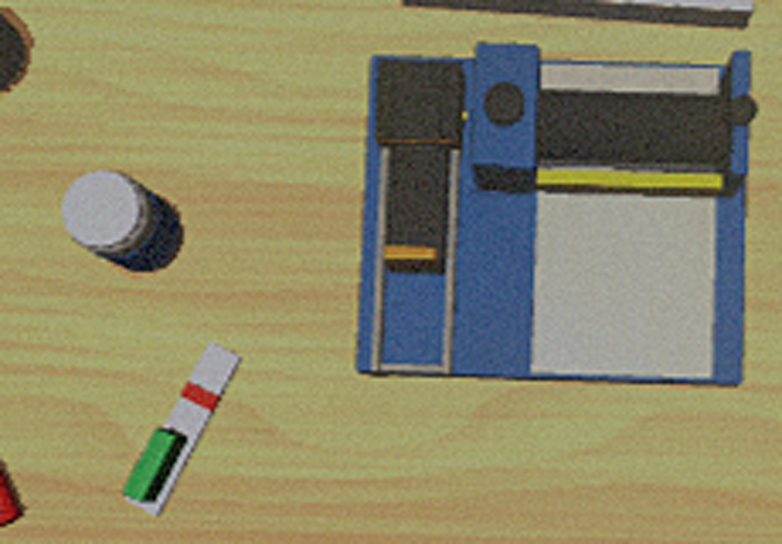

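move_arm --deltas '[0,0,-2.75,61,-46,0,1,0,0,-2.75,61,-46,0,1,0,0,-2.75,61,-46,0,1,0,0,-2.75,61,-46,0,1,0,0,-2.75,61,-46,0,1,0,0,-2.75,61,-46,0,1,0,0,-2.75,61,-46,0,1,0,0,-2.75,61,-46,0,1]'

```text
time: 0.9
tool_pos: [0.413, -0.1634, 0.2052]
ee_rot: [-3.142, 0.0, 1.594]
wrist_force: [0.5, -0.2, -0.0]
width: 0.0342
finger_force: 0.0
```

move_arm --deltas '[0,0,-1.55,31,19.4,0,1,0,0,-1.55,31,19.4,0,1,0,0,-1.55,31,19.4,0,1,0,0,-1.55,31,19.4,0,1,0,0,-1.55,31,19.4,0,1,0,0,-1.55,31,19.4,0,1,0,0,-1.55,31,19.4,0,1,0,0,-1.55,31,19.4,0,1]'

```text
time: 1.7
tool_pos: [0.602, 0.1521, 0.2035]
ee_rot: [3.141, -0.002, 2.798]
wrist_force: [-1.6, -1.7, 0.2]
width: 0.0004
finger_force: 0.0
```

move_arm --deltas '[0,0,-0.15,0,0,2,1,0,0,-0.3,0,0,4,1,0,0,-0.344,-0.1,-0.2,6,1,0,0,-0.344,-0.1,-0.2,6,1,0,0,-0.344,-0.1,-0.2,6,1]'

```text
time: 2.2
tool_pos: [0.6012, 0.1455, 0.145]
ee_rot: [-3.141, -0.002, 3.131]
wrist_force: [-0.2, -0.6, 0.2]
width: 0.0005
finger_force: 0.0
```

Run:
```python
from h import *
o=robot.get_obs(); print(o['tool_pos'],o['ee_rot'])
s=snap('wrist','w1'); print(s['fov_y'],s['cx'],s['cy']); print(s['T_tool_cam'])
```

```text
[0.60115564 0.14550689 0.14495137] [-3.14135331e+00 -1.57671905e-03  3.13055839e+00]
65.70646984690485 250.55495542656226 194.14736814892186
[[ 1.65247907e-04  9.65026929e-01  2.62150717e-01  7.64342310e-02]
 [ 9.99999769e-01 -3.32387119e-04  5.93226117e-04 -6.58991167e-04]
 [ 6.59614699e-04  2.62150559e-01 -9.65026761e-01 -1.79462498e-01]
 [ 0.00000000e+00  0.00000000e+00  0.00000000e+00  1.00000000e+00]]
```

View pics/w1.png

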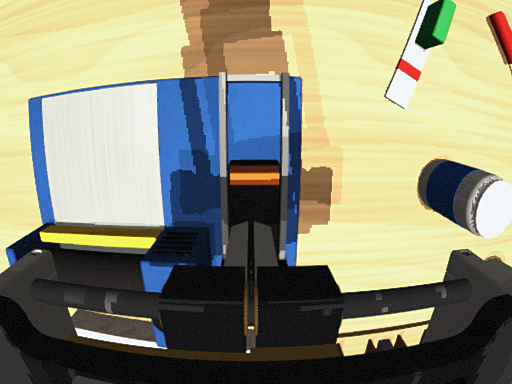

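The wrist view shows the orange lug at (254,175) between the channel walls, with the closed fingers at column 250, behind it on the socket side. The red band is at (409,70).

```bash
cat >> h.py <<'E'
def wcloud(s,o):
    d=s['depth'].astype(float); f=192/np.tan(np.radians(float(s['fov_y'])/2))
    v,u=np.mgrid[:384,:512]; a=u-float(s['cx']); b=v-float(s['cy']); r=np.hypot(a,b)+1e-9; t=np.tan(r/f)
    P=np.stack([a/r*t*d,-b/r*t*d,-d,np.ones_like(d)],-1)@s['T_tool_cam'].T
    W=P[...,:3]@Rm(o['ee_rot']).T+o['tool_pos']; W[d==0]=np.nan; return W
E
python3 - <<'E'
from h import *
o=robot.get_obs(); s=dict(np.load('w1.npz')); W=wcloud(s,o); im=s['image']
hsv=cv2.cvtColor(im,cv2.COLOR_RGB2HSV); H,S,V=[hsv[...,i].astype(int) for i in range(3)]
v,u=np.mgrid[:384,:512]
def p(n,m):
    m=m&~np.isnan(W[...,0]); P=W[m]; print(n,m.sum(),np.median(P,0).round(4),np.percentile(P,3,axis=0).round(4),np.percentile(P,97,axis=0).round(4),cv2.minAreaRect((P[:,:2]*1000).astype(np.float32)))
p('lug',(u>225)&(u<285)&(v>155)&(v<190)&(H<25)&(S>150)&(W[...,2]>.085))
p('yellow',(u>30)&(u<170)&(v>220)&(v<260)&(H>22)&(H<35)&(S>150))
p('red',(u>385)&(u<430)&(v>50)&(v<90)&((H<8)|(H>172))&(S>150))
p('green',(u>410)&(u<460)&(v>0)&(v<60)&(H>40)&(H<85)&(S>100))
p('bed',(u>30)&(u<170)&(v>80)&(v<230)&(S<60)&(abs(W[...,2]-.03)<.005))
p('fing',(u>160)&(u<345)&(v>260)&(v<340)&(V<70)&(W[...,2]>.1))
E
```

```text
lug 672 [0.575  0.1483 0.0933] [0.5709 0.1295 0.086 ] [0.5801 0.167  0.0947] ((575.5799560546875, 148.2033233642578), (39.65421676635742, 9.626635551452637), 89.5776138305664)
yellow 1230 [ 0.6437 -0.0142  0.0666] [ 0.6384 -0.094   0.0648] [0.6501 0.0455 0.068 ] ((648.5288696289062, -14.346717834472656), (22.990800857543945, 171.37176513671875), 0.34543392062187195)
red 237 [0.4635 0.3295 0.0074] [0.4543 0.3164 0.0058] [0.473  0.3442 0.0088] ((464.1607360839844, 330.3872375488281), (31.006139755249023, 13.127394676208496), 63.267333984375)
green 1229 [0.4111 0.3508 0.0449] [0.3818 0.3388 0.0135] [0.4338 0.37   0.0501] ((410.3147277832031, 367.3214111328125), (44.258514404296875, 62.67604446411133), 60.178348541259766)
bed 15540 [ 0.5614 -0.0135  0.0318] [ 0.4916 -0.0926  0.0304] [0.6373 0.0473 0.0331] ((563.441650390625, -36.39751434326172), (175.197998046875, 159.86187744140625), 89.46255493164062)
fing 12887 [0.5691 0.145  0.2664] [0.5674 0.1235 0.2055] [0.5923 0.1669 0.2684] ((621.6531982421875, 104.93789672851562), (45.095211029052734, 164.33242797851562), 48.719268798828125)
```

move_arm --deltas '[0,0,-0.01,0,0.3,2.5,1,0,0,-0.01,0,0.3,5,1,0,0,-0.01,0,0.3,7,1,0,0,-0.01,0,0.3,7.7,1,0,0,-0.01,0,0.3,7.7,1]'

```text
time: 2.75
tool_pos: [0.6015, 0.1485, 0.0685]
ee_rot: [-3.141, -0.0, 3.141]
wrist_force: [-0.1, 0.1, -0.4]
width: 0.0005
finger_force: 0.0
```

move_arm --deltas '[0,0,0,0.5,0,0,1,0,0,0,1,0,0,1,0,0,0,1.3,0,0,1,0,0,0,1.6,0,0,1,0,0,0,1.9,0,0,1,0,0,0,2.2,0,0,1,0,0,0,2.5,0,0,1,0,0,0,2.5,0,0,1]'

```text
time: 3.55
tool_pos: [0.5811, 0.1484, 0.0706]
ee_rot: [3.141, 0.012, 3.141]
wrist_force: [7.3, -0.4, -0.7]
width: 0.0004
finger_force: 4.1
```

move_arm --deltas '[0,0,0,0.4,0,0,1,0,0,0,0.8,0,0,1,0,0,0,1.2,0,0,1,0,0,0,1.6,0,0,1,0,0,0,2.1,0,0,1,0,0,0,2.6,0,0,1,0,0,0,3.1,0,0,1,0,0,0,3.6,0,0,1]'

```text
time: 4.35
tool_pos: [0.5407, 0.1486, 0.069]
ee_rot: [3.142, 0.002, -3.141]
wrist_force: [2.7, -0.4, 0.3]
width: 0.0006
finger_force: 0.9
```

move_arm --deltas '[0,0,0,0.4,0,0,1,0,0,0,0.8,0,0,1,0,0,0,1.2,0,0,1,0,0,0,1.4,0,0,1,0,0,0,1.4,0,0,1]'

```text
time: 4.85
tool_pos: [0.5259, 0.1486, 0.0683]
ee_rot: [-3.141, -0.001, -3.141]
wrist_force: [4.0, -0.6, 2.6]
width: 0.0003
finger_force: 1.6
```

Run:
```python
from h import *
o=robot.get_obs(); s=snap('wrist','w2'); W=wcloud(s,o); im=s['image']
hsv=cv2.cvtColor(im,cv2.COLOR_RGB2HSV); H,S,V=[hsv[...,i].astype(int) for i in range(3)]
v,u=np.mgrid[:384,:512]
m=(H<20)&(S>150)&(abs(W[...,1]-.149)<.03)&(W[...,2]>.07); P=W[m]; print(o['tool_pos'],m.sum(),np.percentile(P,[3,50,97],axis=0).round(4))
```

```text
[0.52590158 0.14856045 0.0683135 ] 3791 [[0.4926 0.124  0.0737]
 [0.5067 0.1488 0.1728]
 [0.5147 0.1688 0.2024]]
```

View pics/w2.png

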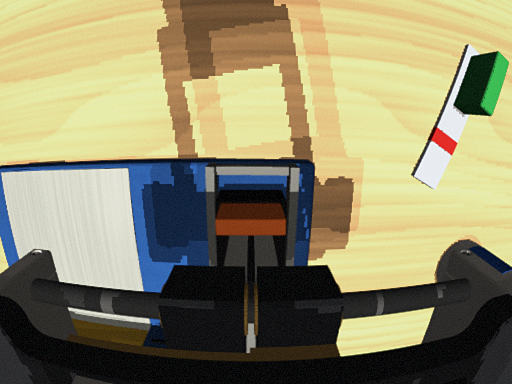

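The lug at (252,215) has moved with the fingers towards the front stop. I'm backing off and lifting, then checking with a camera.

move_arm --deltas '[0,0,0,-0.6,0,0,-0.3,0,0,0,-1.2,0,0,-1,0,0,0,-1.2,0,-3,-1,0,0,0,-1.2,0,-7,-1,0,0,0,-1.2,0,-11,-1,0,0,0,-1.2,0,-14,-1,0,0,0,-1.2,0,-14,-1]'

```text
time: 5.6
tool_pos: [0.5406, 0.149, 0.2133]
ee_rot: [3.14, 0.007, -3.141]
wrist_force: [0.7, -0.2, 0.3]
width: 0.0529
finger_force: 0.0
```

Run:
```python
from h import *
o=robot.get_obs(); s=snap('wrist','w3'); W=wcloud(s,o); im=s['image']
hsv=cv2.cvtColor(im,cv2.COLOR_RGB2HSV); H,S,V=[hsv[...,i].astype(int) for i in range(3)]
m=(H<25)&(S>150)&(abs(W[...,1]-.149)<.03)&(W[...,2]>.087)&(W[...,2]<.1); P=W[m]; print(o['tool_pos'],o['ee_rot'],m.sum(),np.percentile(P,[3,50,97],axis=0).round(4))
```

```text
[0.54057436 0.1489512  0.21333117] [ 3.14025211  0.00725273 -3.14135315] 393 [[0.5063 0.1293 0.0907]
 [0.5106 0.1477 0.0922]
 [0.5158 0.1661 0.0936]]
```

move_arm --deltas '[0,0,0.45,13.5,21.2,6,-1,0,0,0.45,13.5,21.2,6,-1,0,0,0.45,13.5,21.2,6,-1,0,0,0.45,13.5,21.2,6,-1,0,0,0.45,13.5,21.2,6,-1,0,0,0.45,13.5,21.2,6,-1,0,0,0.45,13.5,21.2,6,-1,0,0,0.45,13.5,21.2,6,-1]'

```text
time: 6.45
tool_pos: [0.4028, 0.3596, 0.1464]
ee_rot: [-3.137, -0.001, 2.692]
wrist_force: [-0.7, -0.0, 0.1]
width: 0.0938
finger_force: 0.0
```

Run:
```python
from h import *
o=robot.get_obs(); s=snap('wrist','w4'); W=wcloud(s,o); im=s['image']
hsv=cv2.cvtColor(im,cv2.COLOR_RGB2HSV); H,S,V=[hsv[...,i].astype(int) for i in range(3)]
v,u=np.mgrid[:384,:512]
near=np.hypot(W[...,0]-.43,W[...,1]-.35)<.1
m=(H>40)&(H<85)&(S>100)&near&(W[...,2]>.043); P=W[m]; print(o['tool_pos'],o['ee_rot'],m.sum(),np.median(P,0),cv2.minAreaRect((P[:,:2]*1000).astype(np.float32)), u[m].mean(),v[m].mean())
```

```text
[0.40283675 0.35958607 0.14636087] [-3.13740203e+00 -1.22493940e-03  2.69242740e+00] 4527 [0.39078378 0.36350572 0.26771185] ((401.72198486328125, 362.17962646484375), (143.90249633789062, 65.51071166992188), 64.3934097290039) 258.0695825049702 299.4550474928208
```

View pics/w4.png

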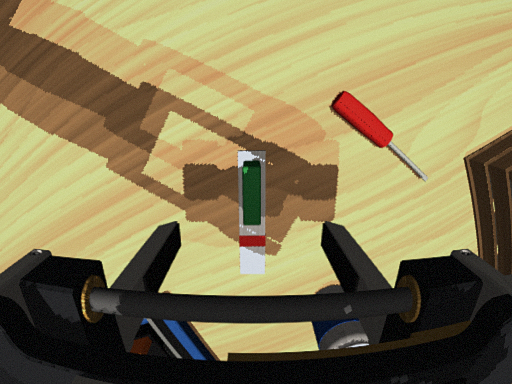

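The gauge lies along the image column at 252, midway between the open fingers. Its handle spans rows 160 to 225, so it is well aligned.

Run:
```python
from h import *
o=robot.get_obs(); s=dict(np.load('w4.npz')); W=wcloud(s,o); im=s['image']
hsv=cv2.cvtColor(im,cv2.COLOR_RGB2HSV); H,S,V=[hsv[...,i].astype(int) for i in range(3)]
v,u=np.mgrid[:384,:512]
for n,m in (('green',(H>40)&(H<85)&(S>100)&(W[...,2]>.043)),('red',((H<8)|(H>172))&(S>150))):
    m=m&(u>230)&(u<275)&(v>140)&(v<260)&(W[...,2]<.06); P=W[m]; print(n,m.sum(),np.median(P,0),cv2.minAreaRect((P[:,:2]*1000).astype(np.float32)))
    Q=(np.array(cv2.minAreaRect((P[:,:2]*1000).astype(np.float32))[0]+(15,))/1000-o['tool_pos'])@Rm(o['ee_rot']); print('tool',Q)
```

```text
green 1035 [0.40316011 0.35945791 0.04905957] ((404.5977783203125, 358.35687255859375), (17.184595108032227, 58.73701095581055), 64.71636199951172)
tool [-0.00137636 -0.00013739  0.13219469]
red 265 [0.46401198 0.33064733 0.00744017] ((465.5113220214844, 330.08319091796875), (30.79096794128418, 15.830782890319824), 65.51060485839844)
tool [-0.06852328  0.00093535  0.132159  ]
```

move_arm --deltas '[0,0,0,-0.1,0,4,-1,0,0,0,-0.1,0,8,-1,0,0,0,-0.1,0,11,-1,0,0,0,-0.1,0,12.5,-1,0,0,0,-0.1,0,13.2,-1,0,0,0,-0.1,0,13.2,-1,0,0,0,-0.1,0,13.2,-1]'

```text
time: 7.2
tool_pos: [0.4057, 0.36, 0.0177]
ee_rot: [3.14, 0.001, 2.691]
wrist_force: [-0.1, 0.8, -0.6]
width: 0.0938
finger_force: 0.0
```

move_arm --deltas '[0,0,0,0,0,0,1,0,0,0,0,0,0,1,0,0,0,0,0,0,1,0,0,0,0,0,0,1,0,0,0,0,0,0,1,0,0,0,0,0,0,1,0,0,0,0,0,0,1,0,0,0,0,0,0,1]'

```text
time: 8.0
tool_pos: [0.4044, 0.3601, 0.0164]
ee_rot: [-3.141, -0.0, 2.692]
wrist_force: [-0.1, 0.2, -0.6]
width: 0.0332
finger_force: 0.0
```

move_arm --deltas '[0,0,0,0,0,0.2,1,0,0,0,0,0,0.2,1,0,0,0,0,0,0.2,1,0,0,0,0,0,0.2,1,0,0,0,0,0,0.2,1]'

```text
time: 8.5
tool_pos: [0.4042, 0.3599, 0.0141]
ee_rot: [-3.141, -0.0, 2.692]
wrist_force: [0.3, 0.3, -1.0]
width: 0.0178
finger_force: 30.0
```

move_arm --deltas '[0,0,0,0,0,-3,1,0,0,0,0,0,-7,1,0,0,0,0,0,-10,1,0,0,0,0,0,-12,1,0,0,0,0,0,-12,1]'

```text
time: 9.0
tool_pos: [0.4063, 0.3615, 0.1384]
ee_rot: [3.135, 0.004, 2.692]
wrist_force: [0.6, -0.3, -1.6]
width: 0.0174
finger_force: 30.0
```

move_arm --deltas '[0,0,-0.45,-26,-30,0,1,0,0,-0.45,-26,-30,0,1,0,0,-0.45,-26,-30,0,1,0,0,-0.45,-26,-30,0,1,0,0,-0.45,-26,-30,0,1,0,0,-0.45,-26,-30,0,1,0,0,-0.45,-26,-30,0,1,0,0,-0.45,-26,-30,0,1]'

```text
time: 9.8
tool_pos: [0.5042, -0.0133, 0.1325]
ee_rot: [3.141, -0.003, -3.141]
wrist_force: [0.2, 0.3, -2.2]
width: 0.0179
finger_force: 30.0
```

move_arm --deltas '[0,0,0,0,0,0,1,0,0,0,0,0,2,1,0,0,0,0,0,4,1,0,0,0,0,0,4,1,0,0,0,0,0,4,1]'

```text
time: 10.3
tool_pos: [0.504, -0.0107, 0.0933]
ee_rot: [3.141, -0.003, -3.141]
wrist_force: [0.5, -0.5, -1.6]
width: 0.0178
finger_force: 30.0
```

Run:
```python
from h import *
o=robot.get_obs(); s=snap('wrist','w5'); print(o['tool_pos'],o['ee_rot'],o['wrist_force'],o['width'])
t=snap('scene','s5'); a=t['image'][170:300,150:330,::-1]; cv2.imwrite('pics/s5c.png',cv2.convertScaleAbs(cv2.resize(a,None,fx=4.4,fy=4.4,interpolation=cv2.INTER_CUBIC),alpha=1.5))
```

```text
[ 0.50399356 -0.010728    0.09325722] [ 3.14108284e+00 -2.82096951e-03 -3.14065777e+00] [ 0.51660795 -0.54513882 -1.57555134] 0.017782138212878003
```

View pics/s5c.png

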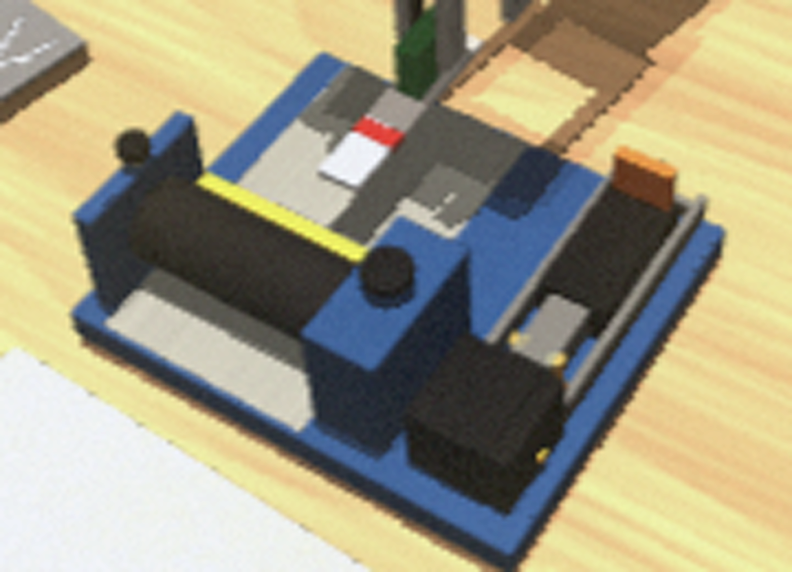

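The pack's grey nose is out of the socket at (555,325), and the gauge is held level above the bed with its red band at (378,132).

Run:
```python
from h import *
o=robot.get_obs(); s=dict(np.load('s5.npz')); W=cloud(s); im=s['image']
hsv=cv2.cvtColor(im,cv2.COLOR_RGB2HSV); H,S,V=[hsv[...,i].astype(int) for i in range(3)]
v,u=np.mgrid[:384,:512]; box=(u>220)&(u<245)&(v>190)&(v<214)
m=((H<8)|(H>172))&(S>130)&box; P=W[m]; print('red',m.sum(),np.median(P,0),cv2.minAreaRect((P[:,:2]*1000).astype(np.float32)))
b=box&(W[...,2]>.07)&(W[...,2]<.11)&(abs(W[...,1]+.01)<.03); P=W[b]; print(b.sum(),np.percentile(P,[2,98],axis=0)); A=np.c_[P[:,:2],np.ones(len(P))]; print(np.linalg.lstsq(A,P[:,2],rcond=None)[0])
y=(u>185)&(u<250)&(v>200)&(v<240)&(H>22)&(H<35)&(S>130); P=W[y&(W[...,2]>.055)]; print('yel',np.percentile(P,[3,50,97],axis=0))
```

```text
red 40 [ 0.57012991 -0.00634944  0.08674738] ((568.958740234375, -7.855992317199707), (14.468463897705078, 30.08361053466797), 0.8355932235717773)
268 [[ 0.53601801 -0.02424469  0.08163491]
 [ 0.61563378  0.00628941  0.08936145]]
[-0.00630389 -0.00667511  0.08974755]
yel [[ 0.63915161 -0.09140103  0.06230213]
 [ 0.64498533 -0.03172426  0.06511058]
 [ 0.65059646  0.02449347  0.06822077]]
```

move_arm --deltas '[0,0,0,-0.6,-0.9,1.5,1,0,0,0,-0.6,-0.9,3,1,0,0,0,-0.6,-0.9,4,1,0,0,0,-0.6,-0.9,4.6,1,0,0,0,-0.6,-0.9,4.7,1,0,0,0,-0.6,-0.9,4.7,1]'

```text
time: 11.0
tool_pos: [0.5112, -0.0205, 0.0476]
ee_rot: [-3.141, 0.0, -3.141]
wrist_force: [-0.5, 0.7, -0.9]
width: 0.0177
finger_force: 30.0
```

move_arm --deltas '[0,0,0,0,0,0.2,1,0,0,0,0,0,0.3,1,0,0,0,0,0,0.3,1]'

```text
time: 11.3
tool_pos: [0.5111, -0.0205, 0.0447]
ee_rot: [-3.141, 0.0, -3.141]
wrist_force: [-0.5, 0.7, -2.0]
width: 0.018
finger_force: 30.0
```

move_arm --deltas '[0,0,0,-0.9,0,0,1,0,0,0,-1.8,0,0,1,0,0,0,-2.7,0,0,1,0,0,0,-3.6,0,0,1,0,0,0,-4.5,0,0,1,0,0,0,-5.4,0,0,1,0,0,0,-6.1,0,0,1,0,0,0,-6.1,0,0,1]'

```text
time: 12.1
tool_pos: [0.573, -0.0205, 0.0444]
ee_rot: [-3.141, 0.0, -3.141]
wrist_force: [0.2, -0.4, -2.3]
width: 0.018
finger_force: 30.0
```

Run:
```python
from h import *
o=robot.get_obs(); print(o['tool_pos'],o['wrist_force'])
s=snap('wrist','w6'); a=s['image'][:,:,::-1]; cv2.imwrite('pics/w6c.png',cv2.resize(a[190:384,150:350],None,fx=3,fy=3,interpolation=cv2.INTER_CUBIC))
```

```text
[ 0.57295367 -0.02052494  0.04439277] [ 0.24683519 -0.38350146 -2.27273656]
```

move_arm --deltas '[0,0,0,0,0,0,0.2,0,0,0,0,0,0,-0.2,0,0,0,0,0,0,-0.2,0,0,0,0,0,0,-0.2,0,0,0,0,0,0,-0.2,0,0,0,0,0,0,-0.2]'

```text
time: 12.75
tool_pos: [0.572, -0.0205, 0.0446]
ee_rot: [-3.141, 0.0, -3.141]
wrist_force: [0.0, -0.5, -0.1]
width: 0.0563
finger_force: 0.0
```

move_arm --deltas '[0,0,0,0,0,-2,-0.2,0,0,0,0,0,-5,-0.2,0,0,0,0,0,-9,-0.2,0,0,0,4,0,-13,-0.2,0,0,0,8,0,-16,-0.2,0,0,0,12,0,-18,-0.2,0,0,0,12,0,-18,-0.2]'

```text
time: 13.45
tool_pos: [0.4507, -0.0205, 0.2302]
ee_rot: [-3.14, 0.01, 3.142]
wrist_force: [0.3, 1.0, 0.8]
width: 0.0564
finger_force: 0.0
```

Run:
```python
from h import *
o=robot.get_obs(); print(o['tool_pos'],o['ee_rot'],o['width'])
s=snap('wrist','w7'); W=wcloud(s,o); im=s['image']
t=snap('scene','s7')
for n,s,W in (('w',s,W),('s',t,cloud(t))):
    im=s['image']; hsv=cv2.cvtColor(im,cv2.COLOR_RGB2HSV); H,S,V=[hsv[...,i].astype(int) for i in range(3)]
    X,Y,Z=W[...,0],W[...,1],W[...,2]; near=(abs(Y+.02)<.07)&(X>.5)&(X<.66)
    for k,m in (('red',((H<8)|(H>172))&(S>130)&near&(Z<.05)),('green',(H>40)&(H<85)&(S>100)&near&(Z>.07)&(Z<.09)),('yellow',near&(H>22)&(H<35)&(S>130)&(Z>.055)&(Z<.08)),('lug',(H<25)&(S>150)&(abs(Y-.149)<.03)&(Z>.087)&(Z<.1))):
        P=W[m]
        if len(P)>3: print(n,k,len(P),np.percentile(P,[3,50,97],axis=0).round(4).tolist(),np.round(cv2.minAreaRect((P[:,:2]*1000).astype(np.float32))[2],1))
a=t['image'][170:300,150:330,::-1]; b=cv2.resize(a,None,fx=3,fy=3,interpolation=cv2.INTER_CUBIC); cv2.imwrite('pics/f.png',cv2.convertScaleAbs(b,alpha=1.5))
```

```text
[ 0.45073373 -0.02054817  0.23020755] [-3.13964092  0.00951518  3.14150682] 0.056353270627385814
w red 57 [[0.6307, -0.0346, 0.0352], [0.6329, -0.0211, 0.0369], [0.636, -0.0076, 0.0382]] 0.8
w green 550 [[0.5426, -0.0288, 0.0731], [0.5688, -0.0211, 0.0781], [0.6001, -0.0133, 0.0794]] 0.2
w lug 249 [[0.5056, 0.1276, 0.0875], [0.51, 0.1452, 0.0919], [0.5154, 0.1652, 0.0932]] 0.1
s green 98 [[0.5466, -0.0247, 0.0725], [0.5749, -0.0154, 0.0775], [0.6017, -0.0096, 0.0805]] 3.6
s yellow 138 [[0.6393, -0.087, 0.0618], [0.6449, -0.0296, 0.0648], [0.6499, 0.0236, 0.0671]] 89.9
s lug 51 [[0.5078, 0.1337, 0.0874], [0.514, 0.1528, 0.0912], [0.5186, 0.1686, 0.0944]] 84.7
```

View pics/w7.png

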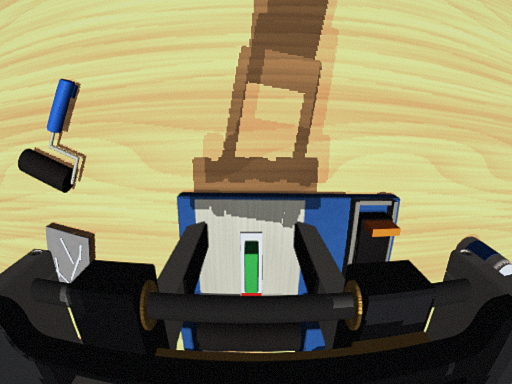

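The red band starts just in front of the bar at (252,295), about 7 mm of it visible, so the bar edge is near the band's middle. The gauge is straight and released, and the pack is clear.

```bash
python3 -c "
from bench import robot
print(robot.close_job())"
```

```text
the job is handed in; nothing more can be done
None
```

I've handed in the job, but the bench gave no verdict: by camera, the pack's nose is about 16 mm past the clear point and lying in its channel. The gauge is released flat and straight under the guard bar, its red band within about 2 mm of the bar's front edge. The arm's moves ended at 13.5 s of the 54 s allowed, and it never went near the ink roller, lino block or can.

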